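# Set up the airbrush air supply

### The arm

A 7-joint arm with a two-finger parallel gripper is mounted at the origin on the work surface. World frame = base frame: x ahead of the robot, y to its left, z up, the work surface at z = 0. Lengths are in m, angles in rad, forces in N, time in s.
With the tool pointing down it reaches from about 0.4 to 0.9 m from the base axis. Payload 5.5 kg.
Tool frame: the origin (TCP) lies between the finger pads; the fingertips stand 22 mm ahead of it and the grasp point (between the pads) lies 3 mm ahead of it (r.finger_overhang is the distance from the TCP to the fingertips, in m); z points along the fingers, y is the line along which they close (so a half turn about z gives the same grasp; the last joint's range is limited). The gripper opens to 85 mm and grips with 20 to 120 N. Pads are 22 mm wide; open, the fingers measure 114 mm over their backs; the gripper's body (76 mm by 85 mm) begins 54 mm behind the grasp point. The pads swing forward as they close: fully open they stand 13 mm farther back than shut.
Start: joints at [-0.968, 0.501, -0.427, 1.55, 0.221, 1.138, -0.21], TCP at [0.217, 0.613, 0.253] pointing down, gripper open.
Joint ranges: [-2.88, 2.88], [-0.31, 2.03], [-1.54, 1.56], [0.2, 2.42], [-1.41, 4.55], [0.19, 2.02], [-2.57, 2.57]. Speed limits (rad/s): [2.57, 2.57, 3.14, 3.14, 3.14, 3.14, 3.14].

### API

Orientations are given as a unit quaternion [x, y, z, w].
In Python, from plant import get_state, viewer, r gives the robot as it stands.
- The arm moves only by the tool move_arm, never from a script. Its argument "deltas" is a list of rows, each an object with "twist": the turn, a rotation vector about the tool's x, y, z in rad, a list of three; "delta_pos": the shift along the tool's x, y, z in mm, a list of three; "jaw": the opening, from 0 (shut) to 1 (fully open). In form: [{"twist": [wx, wy, wz], "delta_pos": [x, y, z], "jaw": jaw}, ...]. A call has 1 to 12 rows; each row shifts and turns the commanded pose from where the row before left it, along the tool's axes as they then stand; what a row does not reach is not made up. A row lasts 1/12 s, in which the tool goes at most 41.7 mm and 7.16 degrees, less where a joint would pass 70% of its speed; a pose out of reach is approached as far as the arm can. A call with a gripper value outside its range is refused whole. The fingers move at their own pace and stop on an object; "newtons" is the grip in N (left out, the last holds). Time passes only in rows, so rows that do not move let the fingers close. It gives the time, the measured TCP pose, the force, the opening and the grip force at its end, in the units of the state.
- get_state(): the state, without advancing time (a new reading comes with each control period).
- viewer.get_image(name): name is "side" or "top" or "wrist"; returns the picture (420x560x3 uint8, blue, green, red); there is no depth.
- viewer.camera_info(name): a dict with "camera_matrix" (3x3 intrinsics, pixels), "view" (4x4, takes a point from world to camera coordinates); the wrist camera has in their place "tool_from_camera" (4x4, takes a point from camera to tool coordinates, whose origin is the TCP and whose axes are the flange's). Camera axes: x right, y down, z forward; pixel columns grow to the right and rows downward; lengths in m; the calibration is good to about 2 mm. A picture is of the moment at which its call begins: read the wrist's pose just before it. camera_info takes no time and is no camera call.
- r.sign_off(): hands the job in; it is judged then, once.
The state is a dict: "clock": time; "joint_positions": joint angles; "qd": joint speeds; "tau": joint torques, N m; "position": TCP position; "tool_rot": TCP orientation; "wrist_force": force on the tool from outside, world axes, zero at the start; "torque": the same for the moment, N m; "grip_width": finger opening in m; "gripper_force": force on a finger pad.
Only numpy, scipy, OpenCV 4.12 (cv2) and the standard library are available. Lean on these libraries where they do the work, as an engineer would, in place of code of your own. Each camera call takes 0.05 s, during which the arm holds its last target. There are 200 camera calls.

### The job

Set up the air for the airbrush: first turn the regulator's bar knob clockwise until its pointer stands at the metal set tab on the dial's rim. Then crank the wheel valve by its upright handle clockwise until it is closed against its stop, back it off exactly two full turns, and finish holding that handle gripped between the fingers: do not let go of it. Leave the knob where you set it and do not disturb the model locomotive, the oil bottle or the wooden block.

Things in the scene. Friction and masses are not known exactly. Their poses are not given: they have to be found in the camera images.
- regulator: Fixed air filter-regulator, left or right of the valve: 100 x 100 mm foot plate, clear bowl, on top a white dial 88 mm across, its face 88 mm above the bench. Origin: underside of the plate, on the upright knob axis; z up. Dial ticks every 15 degrees over a half circle, clockwise from its own +y (joint 0) through +x to -y (3.14). A pressure gauge faces its own -x.
- reg_knob (a joint): Angle (rad) of the regulator's knob, 0 to 3.14, growing as it turns clockwise seen from above; at 0 its pointer lies along the regulator's +y. It turns stiffly (0.05 N m) and stays where it is left. It starts 0.4 to 1.5 rad short of the tab, which lies clockwise.
- knob_grip (a point): Point to grip the knob: on its axis, 118 mm above the bench. Black plastic knob: a 42 mm disc 8 mm thick on the dial, with an upright bar 14 mm thick (along this frame's x), 40 mm long (along y), rising 41 mm above the dial face (top at 129 mm). This frame turns with the knob; its +y points to the pointer's end.
- knob_pointer (a point): Point 30 mm out from the knob axis in line with the knob's white pointer (a black nose 5 mm wide, lying on the dial at one end of the bar and reaching to 31 mm radius, with a white line along that half of the bar's top).
- tab_mark (a point): Where the knob's pointer is to stand: point 30 mm out from the knob axis in line with the set tab, a fixed dark steel clip 7 mm wide and 4 mm high that lies on the dial from 32 mm radius and sticks out past its rim to 60 mm. This frame's +y points outward through the tab.
- valve_axis (a point): Middle of the valve wheel, on its upright axis, 91 mm above the bench; axes of the fixed valve. Valve: brass body on a 110 x 90 mm steel plate, dark steel three-spoke wheel, rim radius 38 mm (88 mm across), rim and hub no higher than 101 mm. The stem does not rise.
- valve_wheel (a joint): Angle (rad) of the valve wheel: 0 closed at its hard stop, growing as it opens, which is counterclockwise seen from above, up to 22. One turn is 6.283. At 0 the handle lies from the axis towards +x of valve_axis. Starts 2.5 to 7 open. Friction 0.06 N m (under 2 N at the handle); it stays where it is left.
- valve_handle: The wheel's handle: an upright black round grip, 16 mm in diameter and 44 mm high, from 101 to 145 mm above the bench, standing on the rim 38 mm from the valve axis. It spins freely on its own pin, so it can be held with a fixed gripper direction while it is led round in a circle. Origin: centre of its lower end.
- handle_mid (a point): Middle of the handle's length, on its axis, 123 mm above the bench.
- loco: Bystander: loose model steam locomotive 90 x 30 mm, 55 mm high, green cab and red frame. Origin under its centre.
- oil: Bystander: loose small amber oil bottle, 28 mm in diameter, 65 mm high. Origin under its centre.
- block: Bystander: loose wooden block 50 x 50 x 16 mm with a brass button on it. Origin under its centre.
Mind the look-alikes: they are no part of the job. What is shaped like the part that bears valve_axis but green or red is not meant.

How it is judged:
By the outcome, as a careful person would: the job done as asked, in the order asked, and still so for the second after the job is handed in, while the arm keeps its last pose, push and grip.
It also fails if it takes over 72 s, if anything falls off the work surface, if the arm or the gripper's body presses on something with over 40 N, if the wrist force passes 120 N, or if a joint passes its speed limit or range.

## Working session

There is one attempt and no reset: what is moved stays moved. The work goes in short steps, Python scripts to look and compute and a tool call to move; the robot and the scene stay as the last step left them, time stands still between calls to the robot, and variables do not carry over. Pictures are saved under pics/ and viewed, at most 10 in all, crops included, and the job is handed in when it is done.

Besides the shell and the picture viewer there is one more tool, called after "Call:" as name([rows], argument=value, ...), one row to a line, values as JSON. move_arm: Moves the arm, as the interface text tells. Its arguments: {"type":"object","properties":{"deltas":{"type":"array","items":{"type":"object","properties":{"twist":{"type":"array","items":{"type":"number"}},"delta_pos":{"type":"array","items":{"type":"number"}},"jaw":{"type":"number"}}}},"newtons":{"type":"number"}},"required":["deltas"]}

```bash
ls; mkdir -p pics
python3 - <<'E'
from plant import get_state, viewer, r
import cv2,numpy as np
s=get_state();print(s)
a=viewer.get_image("top");b=viewer.get_image("side")
cv2.imwrite("pics/top.png",a);cv2.imwrite("pics/side.png",b)
for n in("top","side","wrist"):print(n,viewer.camera_info(n))
E
```

```text
pics
{'clock': 0.0, 'joint_positions': array([-0.96777013,  0.50182479, -0.4267675 ,  1.55142702,  0.22079201,
        1.1382971 , -0.21033773]), 'qd': array([-1.19860251e-03,  2.56362334e-04, -1.43931826e-03, -7.84483229e-05,
       -8.84848596e-04, -1.49311574e-03,  1.89432781e-03]), 'tau': array([ 1.11206551e-03, -5.69516945e+01, -5.81569925e+00, -2.80934143e+01,
        1.06815848e-02,  1.20580645e-02, -8.50941376e-06]), 'position': array([0.21650351, 0.61220868, 0.25228123]), 'tool_rot': array([ 1.69102340e-01,  9.85598037e-01, -9.33359740e-04, -1.90243637e-04]), 'wrist_force': array([-0.52229506, -0.69317592, -0.44278979]), 'torque': array([0.02915295, 0.01086065, 0.01036989]), 'gripper_force': 0.0, 'grip_width': 0.0852093936666745}
top {'camera_matrix': array([[430.03883218,   0.        , 286.11643361],
       [  0.        , 430.03883218, 206.57768719],
       [  0.        ,   0.        ,   1.        ]]), 'view': array([[-0.01063113, -0.99992937,  0.00531429, -0.02826217],
       [-0.97437187,  0.0091649 , -0.22475645,  0.50921412],
       [ 0.22469187, -0.00756751, -0.9744004
[... 352 characters left out ...]
9802719, -0.7618304 ,  0.24496591],
       [ 0.47830228,  0.59301583, -0.64773386,  0.81930991],
       [ 0.        ,  0.        ,  0.        ,  1.        ]])}
wrist {'camera_matrix': array([[317.24206999,   0.        , 277.41122806],
       [  0.        , 317.24206999, 208.4017147 ],
       [  0.        ,   0.        ,   1.        ]]), 'tool_from_camera': array([[ 5.26510556e-04, -9.64726759e-01, -2.63252735e-01,
         6.64937698e-02],
       [ 9.99999717e-01,  3.66270163e-04,  6.57770105e-04,
         1.44500321e-03],
       [-5.38146800e-04, -2.63253007e-01,  9.64726679e-01,
        -1.20432789e-01],
       [ 0.00000000e+00,  0.00000000e+00,  0.00000000e+00,
         1.00000000e+00]])}
```

View pics/top.png

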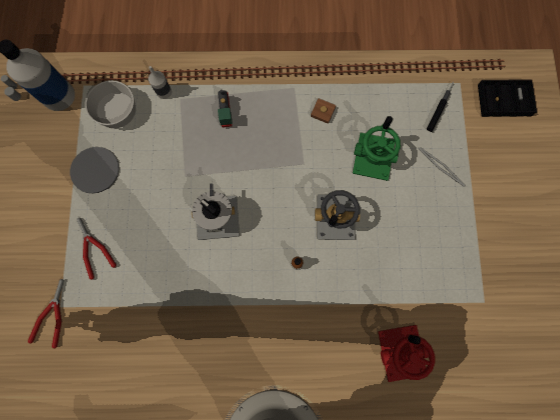

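View pics/side.png

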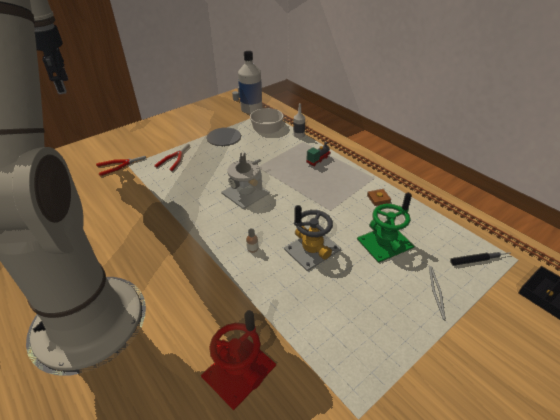

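The top view shows the regulator dial at about (211,211) and the dark wheel valve at (341,210), with its handle near (333,219). The oil bottle is at (297,262), the loco at (225,108) and the block at (323,110). Green and red valves are the look-alikes.

```bash
cat > h.py <<'E'
from plant import get_state, viewer, r
import cv2,numpy as np
from scipy.spatial.transform import Rotation as R
def ray(name,uv,z,st=None):
    c=viewer.camera_info(name);K=c["camera_matrix"]
    if name=="wrist":
        T=np.eye(4);T[:3,:3]=R.from_quat(st["tool_rot"]).as_matrix();T[:3,3]=st["position"];M=T@c["tool_from_camera"]
    else: M=np.linalg.inv(c["view"])
    d=M[:3,:3]@np.linalg.inv(K)@np.array([*uv,1.]);o=M[:3,3]
    return o+d*(z-o[2])/d[2]
def proj(name,p,st=None):
    c=viewer.camera_info(name);K=c["camera_matrix"]
    if name=="wrist":
        T=np.eye(4);T[:3,:3]=R.from_quat(st["tool_rot"]).as_matrix();T[:3,3]=st["position"];V=np.linalg.inv(T@c["tool_from_camera"])
    else: V=c["view"]
    q=K@(V@np.array([*p,1.]))[:3];return q[:2]/q[2]
E
python3 - <<'E'
from h import *
a=cv2.imread("pics/top.png")
o=np.hstack([cv2.resize(a[175:250,180:255],(400,400),interpolation=2),cv2.resize(a[175:250,305:380],(400,400),interpolation=2)])
cv2.imwrite("pics/c.png",o)
for n,uv,z in(("dial",(211,211),.088),("wheel",(341,210),.1),("handle",(333,219),.123),("oil",(297,262),.05),("loco",(225,108),.05)):print(n,ray("top",uv,z))
E
```

```text
dial [0.4935082 0.133387  0.088    ]
wheel [ 0.49040138 -0.15324375  0.1       ]
handle [ 0.46588161 -0.13226446  0.123     ]
oil [ 0.3827308  -0.05652512  0.05      ]
loco [0.7590634  0.11310781 0.05      ]
```

View pics/c.png

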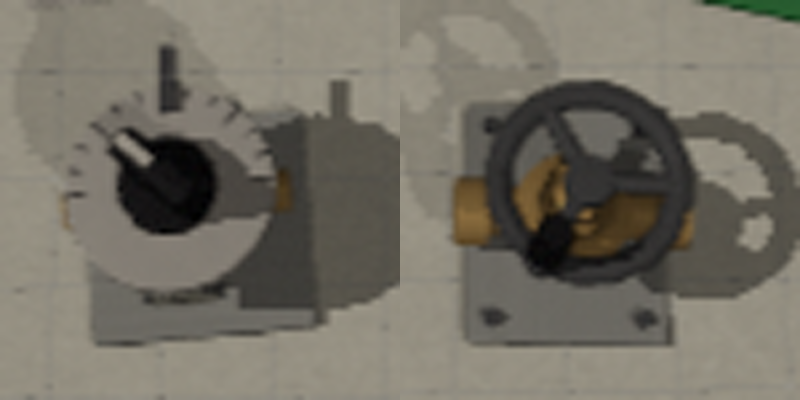

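The enlarged crop shows the pointer at up-left on the dial and the tab straight up (about 45-50° clockwise of it). The handle is at lower-left of the wheel. I'll approach the regulator.

Call:
move_arm([
  {"delta_pos": [-30,-26,0],"twist": [0,0,0],"jaw": 1},
  {"delta_pos": [-30,-26,0],"twist": [0,0,0],"jaw": 1},
  {"delta_pos": [-30,-26,0],"twist": [0,0,0],"jaw": 1},
  {"delta_pos": [-30,-26,0],"twist": [0,0,0],"jaw": 1},
  {"delta_pos": [-30,-26,0],"twist": [0,0,0],"jaw": 1},
  {"delta_pos": [-30,-26,0],"twist": [0,0,0],"jaw": 1},
  {"delta_pos": [-30,-26,0],"twist": [0,0,0],"jaw": 1},
  {"delta_pos": [-30,-26,0],"twist": [0,0,0],"jaw": 1},
  {"delta_pos": [-30,-26,0],"twist": [0,0,0],"jaw": 1},
  {"delta_pos": [-30,-26,0],"twist": [0,0,0],"jaw": 1},
  {"delta_pos": [-30,-26,0],"twist": [0,0,0],"jaw": 1},
  {"delta_pos": [-30,-26,0],"twist": [0,0,0],"jaw": 1},
])

```text
clock: 1.1
position: [0.4524, 0.1967, 0.2532]
tool_rot: [0.169, 0.986, -0.0, -0.0]
wrist_force: [1.3, 0.3, -0.1]
grip_width: 0.0858
gripper_force: 0.0
```

Call:
move_arm([
  {"delta_pos": [-30,-26,0],"twist": [0,0,0],"jaw": 1},
  {"delta_pos": [-30,-22,0],"twist": [0,0,0],"jaw": 1},
  {"delta_pos": [0,0,0],"twist": [0,0,-0.12],"jaw": 1},
  {"delta_pos": [0,0,0],"twist": [0,0,-0.12],"jaw": 1},
  {"delta_pos": [0,0,0],"twist": [0,0,-0.12],"jaw": 1},
  {"delta_pos": [0,0,0],"twist": [0,0,-0.12],"jaw": 1},
  {"delta_pos": [0,0,0],"twist": [0,0,-0.12],"jaw": 1},
  {"delta_pos": [0,0,0],"twist": [0,0,-0.12],"jaw": 1},
  {"delta_pos": [0,0,0],"twist": [0,0,-0.12],"jaw": 1},
  {"delta_pos": [0,0,0],"twist": [0,0,-0.12],"jaw": 1},
  {"delta_pos": [0,0,0],"twist": [0,0,-0.12],"jaw": 1},
  {"delta_pos": [0,0,0],"twist": [0,0,0],"jaw": 1},
])

```text
clock: 2.1
position: [0.4923, 0.1334, 0.2529]
tool_rot: [-0.364, 0.932, 0.0, -0.0]
wrist_force: [0.1, 0.4, -0.2]
grip_width: 0.0852
gripper_force: 0.0
```

Run:
```python
from h import *
import pickle
s=get_state();a=viewer.get_image("wrist");cv2.imwrite("pics/w1.png",a);pickle.dump(s,open("w1.pkl","wb"))
print(s["joint_positions"].round(3),s["position"],s["tool_rot"],s["wrist_force"])
```

```text
[-0.023  0.238 -0.339  1.9    0.092  1.019  1.914] [0.49226415 0.1333562  0.25289583] [-3.63713093e-01  9.31510907e-01  1.31114469e-04 -4.46264662e-04] [ 0.13915076  0.43542026 -0.1783677 ]
```

View pics/w1.png

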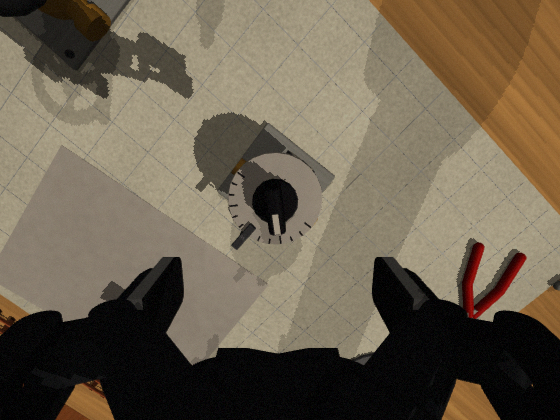

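The wrist view shows the dial at (275,200), the white pointer line running down to (276,232), and the tab at (243,235).

Run:
```python
from h import *
import pickle
s=pickle.load(open("w1.pkl","rb"));a=cv2.imread("pics/w1.png")
hsv=cv2.cvtColor(a,cv2.COLOR_BGR2HSV)
# rectify onto planes: dial z=.088, bar top z=.129 (tool-frame-independent world mapping), 0.25 mm/px
def rect(z,c,h=.07,n=480):
    w=np.array([[c[0]+h,c[1]+h],[c[0]+h,c[1]-h],[c[0]-h,c[1]-h],[c[0]-h,c[1]+h]])
    p=np.float32([proj("wrist",(*q,z),s) for q in w])
    return cv2.warpPerspective(a,cv2.getPerspectiveTransform(p,np.float32([[0,0],[n,0],[n,n],[0,n]])),(n,n),flags=cv2.INTER_LINEAR)
c=ray("wrist",(275,200),.088,s);print(c)
cv2.imwrite("pics/r.png",np.hstack([rect(.09,c)[:,:400],rect(.129,c)[:,:400]]) if 0 else np.hstack([cv2.resize(rect(.090,c),(400,400)),cv2.resize(rect(.129,c),(400,400))]))
```

```text
[0.49657064 0.13541907 0.088     ]
```

View pics/r.png

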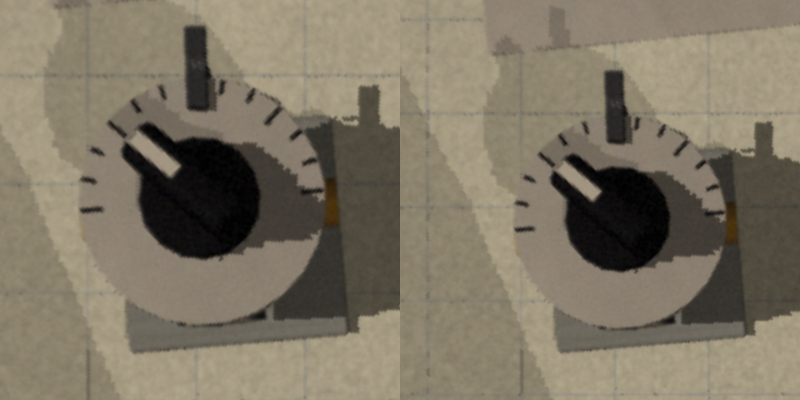

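Rectified to 0.35 mm/px, the dial centre is at about (202,202). The tab axis is about 3° left of up (+x) and the pointer about 48° left of up. I'll refine both with masks.

```bash
cat >> h.py <<'E'
def rect(a,s,z,c,h=.07,n=800):
    w=np.array([[c[0]+h,c[1]+h],[c[0]+h,c[1]-h],[c[0]-h,c[1]-h],[c[0]-h,c[1]+h]])
    p=np.float32([proj("wrist",(*q,z),s) for q in w])
    return cv2.warpPerspective(a,cv2.getPerspectiveTransform(p,np.float32([[0,0],[n,0],[n,n],[0,n]])),(n,n))
def towld(px,c,h=.07,n=800): k=2*h/n; return np.array([c[0]+h-px[1]*k,c[1]+h-px[0]*k])
def axis(pts,c):   # centroid (world) and direction angle (from +x toward +y, deg)
    w=np.array([towld(p,c) for p in pts]);m=w.mean(0);u=np.linalg.svd(w-m,full_matrices=False)[2][0]
    if u[0]<0:u=-u
    return m,np.degrees(np.arctan2(u[1],u[0])),len(pts)
def measure(a,s,c):
    i=rect(a,s,.088,c);g=i.astype(int).max(2)
    m=(g>105)&(g<205);m=cv2.morphologyEx((g>70).astype(np.uint8),cv2.MORPH_OPEN,np.ones((9,9)))
    yy,xx=np.mgrid[:800,:800];rr=np.hypot(xx-400,yy-400)*.175
    i2=rect(a,s,.092,c);d=i2.astype(int).max(2)<75
    # tab: dark component within sector at r 34..60 near +x
    ang=np.degrees(np.arctan2(400-xx,400-yy))
    t=d&(rr>38)&(rr<57)&(abs(ang)<14)
    n,l,st,_=cv2.connectedComponentsWithStats(t.astype(np.uint8));k=1+st[1:,4].argmax()
    tp=np.argwhere(l==k)[:,::-1]
    i3=rect(a,s,.129,c);w=(i3.astype(int).min(2)>125)&(rr<26)
    n,l,st,_=cv2.connectedComponentsWithStats(w.astype(np.uint8));k=1+st[1:,4].argmax()
    wp=np.argwhere(l==k)[:,::-1]
    return axis(tp,c),axis(wp,c)
E
python3 - <<'E'
from h import *
import pickle
s=pickle.load(open("w1.pkl","rb"));a=cv2.imread("pics/w1.png")
c=np.array([.4959,.1347])
for n,(m,an,k) in zip(("tab","ptr"),measure(a,s,c)):
    v=m-c;print(n,m,"axis",an,"radial",np.degrees(np.arctan2(v[1],v[0])),np.hypot(*v),k)
x=R.from_quat(s["tool_rot"]).as_matrix();print("toolx ang",np.degrees(np.arctan2(x[1,0],x[0,0])), x[:,1])
print(x.T@np.array([*(c-s["position"][:2]),.121-s["position"][2]])*1000)
E
```

```text
tab [0.54270187 0.13598468] axis 7.596140482418487 radial 1.5723330184324245 0.04681949823681963 4947
ptr [0.50324575 0.14281925] axis 50.08011979425049 radial 47.86334391046657 0.01094907816399555 1688
toolx ang -137.34317182693454 [-6.77605309e-01  7.35425538e-01  5.68893717e-04]
[ -3.68153576  -1.55044186 131.89229096]
```

Call:
move_arm([
  {"delta_pos": [-3.7,-1.6,0],"twist": [0,0,0],"jaw": 1},
  {"delta_pos": [0,0,30],"twist": [0,0,-0.11],"jaw": 1},
  {"delta_pos": [0,0,30],"twist": [0,0,0],"jaw": 1},
  {"delta_pos": [0,0,30],"twist": [0,0,0],"jaw": 1},
  {"delta_pos": [0,0,25],"twist": [0,0,0],"jaw": 1},
  {"delta_pos": [0,0,15],"twist": [0,0,0],"jaw": 1},
  {"delta_pos": [0,0,0],"twist": [0,0,0],"jaw": 0.3},
  {"delta_pos": [0,0,0],"twist": [0,0,0],"jaw": 0.3},
  {"delta_pos": [0,0,0],"twist": [0,0,0],"jaw": 0.3},
  {"delta_pos": [0,0,0],"twist": [0,0,0],"jaw": 0.3},
  {"delta_pos": [0,0,0],"twist": [0,0,0],"jaw": 0.3},
  {"delta_pos": [0,0,0],"twist": [0,0,0],"jaw": 0.3},
], newtons=40)

```text
clock: 3.15
position: [0.4972, 0.1349, 0.1244]
tool_rot: [-0.412, 0.911, -0.0, 0.001]
wrist_force: [-0.1, 0.2, 0.0]
grip_width: 0.0255
gripper_force: 0.0
```

Call:
move_arm([
  {"delta_pos": [0,0,0],"twist": [0,0,0],"jaw": 0},
  {"delta_pos": [0,0,0],"twist": [0,0,0],"jaw": 0},
  {"delta_pos": [0,0,0],"twist": [0,0,0],"jaw": 0},
  {"delta_pos": [0,0,0],"twist": [0,0,0],"jaw": 0},
  {"delta_pos": [0,0,0],"twist": [0,0,0],"jaw": 0},
  {"delta_pos": [0,0,0],"twist": [0,0,0],"jaw": 0},
], newtons=40)

```text
clock: 3.65
position: [0.4971, 0.1346, 0.1242]
tool_rot: [-0.412, 0.911, -0.0, 0.001]
wrist_force: [-1.6, -0.3, 6.5]
grip_width: 0.0134
gripper_force: 43.1
```

Call:
move_arm([
  {"delta_pos": [0,0,0],"twist": [0,0,0.1],"jaw": 0},
  {"delta_pos": [0,0,0],"twist": [0,0,0.1],"jaw": 0},
  {"delta_pos": [0,0,0],"twist": [0,0,0.1],"jaw": 0},
  {"delta_pos": [0,0,0],"twist": [0,0,0.1],"jaw": 0},
  {"delta_pos": [0,0,0],"twist": [0,0,0.1],"jaw": 0},
  {"delta_pos": [0,0,0],"twist": [0,0,0.1],"jaw": 0},
  {"delta_pos": [0,0,0],"twist": [0,0,0.1],"jaw": 0},
  {"delta_pos": [0,0,0],"twist": [0,0,0.08],"jaw": 0},
  {"delta_pos": [0,0,0],"twist": [0,0,0],"jaw": 0},
  {"delta_pos": [0,0,0],"twist": [0,0,0],"jaw": 0},
], newtons=40)

```text
clock: 4.48
position: [0.4975, 0.1339, 0.1242]
tool_rot: [-0.034, 0.999, -0.0, 0.001]
wrist_force: [-0.3, -2.2, 6.2]
grip_width: 0.0134
gripper_force: 43.0
```

Run:
```python
from h import *
import pickle
s=get_state();a=viewer.get_image("wrist");cv2.imwrite("pics/w2.png",a);pickle.dump(s,open("w2.pkl","wb"))
q=s["tool_rot"];print(s["position"],np.degrees(2*np.arctan2(q[1],q[0])),s["torque"],s["joint_positions"].round(3))
c=np.array([.4959,.1347])
i=rect(a,s,.090,c)
cv2.imwrite("pics/r2.png",np.hstack([cv2.resize(a[120:420,80:480],(400,300)),cv2.resize(i,(400,400))[:300]]))
```

```text
[0.49753187 0.1339174  0.12419809] 183.94404581482095 [-0.6334191  -0.02303539 -0.094624  ] [-0.2    0.409 -0.139  2.     0.084  0.736  1.249]
```

View pics/r2.png

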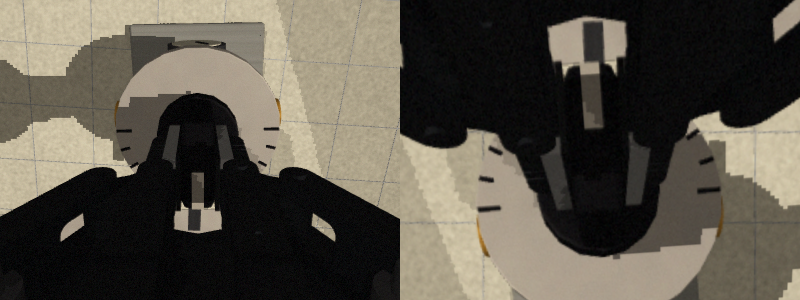

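The fingers hold the bar. The white line (about x=591) and the tab (about x=593) almost coincide in the rectified panel. I'll fit the angles.

Run:
```python
from h import *
import pickle
c=np.array([.4959,.1347])
for f in("w1","w2"):
    s=pickle.load(open(f+".pkl","rb"));a=cv2.imread(f"pics/{f}.png")
    i=rect(a,s,.092,c).astype(int).max(2)
    E=[]
    for r0 in range(30,60,2):
        y=400-int(r0/.175); row=cv2.GaussianBlur(i[y-3:y+4].mean(0).astype(np.float32)[None],(5,1),0)[0]
        g=np.gradient(row)[330:450]; l,q=330+g.argmin(),330+g.argmax()
        w=(q-l)*.175; m=towld(((l+q)/2,y),c)-c
        E.append((r0,round(w,1),round(np.degrees(np.arctan2(m[1],m[0])),2)))
    print(f,E)
    j=rect(a,s,.129,c).astype(int).min(2)
    E=[]
    if f=="w2":
        for r0 in range(4,22,2):
            y=400-int(r0/.175); row=cv2.GaussianBlur(j[y-3:y+4].mean(0).astype(np.float32)[None],(5,1),0)[0]
            g=np.gradient(row)[370:430]; l,q=370+g.argmax(),370+g.argmin()
            m=towld(((l+q)/2,y),c)-c; E.append((r0,round((q-l)*.175,1),(m*1000).round(2).tolist()))
        print(E)
```

```text
w1 [(30, np.float64(6.5), np.float64(2.18)), (32, np.float64(10.1), np.float64(0.0)), (34, np.float64(10.5), np.float64(0.0)), (36, np.float64(-6.8), np.float64(13.84)), (38, np.float64(1.8), np.float64(-10.44)), (40, np.float64(1.8), np.float64(-10.19)), (42, np.float64(9.1), np.float64(1.67)), (44, np.float64(8.6), np.float64(1.71)), (46, np.float64(7.9), np.float64(2.08)), (48, np.float64(7.5), np.float64(2.4)), (50, np.float64(7.5), np.float64(2.31)), (52, np.float64(7.7), np.float64(2.31)), (54, np.float64(7.7), np.float64(2.23)), (56, np.float64(7.7), np.float64(2.15)), (58, np.float64(7.5), np.float64(2.16))]
w2 [(30, np.float64(-6.6), np.float64(5.01)), (32, np.float64(-6.5), np.float64(4.87)), (34, np.float64(-6.5), np.float64(4.86)), (36, np.float64(-6.6), np.float64(4.74)), (38, np.float64(-6.6), np.float64(4.74)), (40, np.float64(-6.6), np.float64(4.76)), (42, np.float64(4.9), np.float64(12.45)), (44, np.float64(-6.8), np.float64(4.67)), (46, np.float64(-2.3), np.float64(-5.78)), (48, np.float64(-4.0), np.float64(-4.28)), (50, np.float64(7.0), np.float64(2.41)), (52, np.float64(7.2), np.float64(2.41)), (54, np.float64(7.4), np.float64(2.42)), (56, np.float64(7.0), np.float64(2.33)), (58, np.float64(-7.5), np.float64(-4.75))]
[(4, np.float64(5.2), [3.85, 0.7]), (6, np.float64(5.1), [5.95, 0.96]), (8, np.float64(4.9), [7.88, 1.05]), (10, np.float64(4.9), [9.98, 1.22]), (12, np.float64(5.1), [11.9, 1.31]), (14, np.float64(5.1), [14.0, 1.49]), (16, np.float64(5.1), [15.93, 1.66]), (18, np.float64(5.1), [17.85, 1.84]), (20, np.float64(3.0), [19.95, -3.59])]
```

Call:
move_arm([
  {"delta_pos": [0,0,0],"twist": [0,0,0.04],"jaw": 0},
  {"delta_pos": [0,0,0],"twist": [0,0,0],"jaw": 0},
  {"delta_pos": [0,0,0],"twist": [0,0,0],"jaw": 0},
  {"delta_pos": [0,0,0],"twist": [0,0,0],"jaw": 0},
])

```text
clock: 4.87
position: [0.4975, 0.1339, 0.1242]
tool_rot: [-0.015, 1.0, -0.0, 0.001]
wrist_force: [0.4, -3.1, 5.5]
grip_width: 0.0133
gripper_force: 43.1
```

```bash
cat >> h.py <<'E'
def lines(a,s,c):
    o=[]
    for z,R0,inv,lim in((.092,range(49,58),1,(330,450)),(.129,range(4,19),0,(370,430))):
        i=rect(a,s,z,c).astype(int);i=i.max(2) if inv else -i.min(2);P=[]
        for r0 in R0:
            y=400-int(r0/.175);row=cv2.GaussianBlur(i[y-3:y+4].mean(0).astype(np.float32)[None],(5,1),0)[0]
            g=np.gradient(row)[lim[0]:lim[1]];l,q=lim[0]+g.argmin(),lim[0]+g.argmax();w=(q-l)*.175
            if (6.3<w<8.2) if inv else (4<w<6):P.append(towld(((l+q)/2,y),c)-c)
        P=np.array(P);k=np.polyfit(P[:,0],P[:,1],1);m=P.mean(0)
        o.append((len(P),"radial",np.degrees(np.arctan2(m[1],m[0])).round(2),"slope",np.degrees(np.arctan(k[0])).round(2),"icpt mm",(k[1]*1e3).round(2)))
    return o
E
python3 - <<'E'
from h import *
s=get_state();a=viewer.get_image("wrist");cv2.imwrite("pics/w3.png",a)
q=s["tool_rot"];print(np.degrees(2*np.arctan2(q[1],q[0])),s["torque"])
print(lines(a,s,np.array([.4959,.1347])))
E
```

```text
181.66541020550756 [-0.6098723  -0.02514968 -0.11062657]
[(9, 'radial', np.float64(2.49), 'slope', np.float64(1.35), 'icpt mm', np.float64(1.06)), (13, 'radial', np.float64(4.89), 'slope', np.float64(1.87), 'icpt mm', np.float64(0.52))]
```

Call:
move_arm([
  {"delta_pos": [0,0,0],"twist": [0,0,0],"jaw": 0.3},
  {"delta_pos": [0,0,0],"twist": [0,0,0],"jaw": 0.6},
  {"delta_pos": [0,0,0],"twist": [0,0,0],"jaw": 1},
  {"delta_pos": [0,0,0],"twist": [0,0,0],"jaw": 1},
  {"delta_pos": [0,0,-20],"twist": [0,0,0],"jaw": 1},
  {"delta_pos": [0,0,-30],"twist": [0,0,0],"jaw": 1},
  {"delta_pos": [0,0,-30],"twist": [0,0,0],"jaw": 1},
  {"delta_pos": [0,0,-30],"twist": [0,0,0],"jaw": 1},
  {"delta_pos": [0,0,0],"twist": [0,0,0],"jaw": 1},
  {"delta_pos": [0,0,0],"twist": [0,0,0],"jaw": 1},
])

```text
clock: 5.75
position: [0.4976, 0.1353, 0.2351]
tool_rot: [-0.015, 1.0, 0.001, 0.002]
wrist_force: [0.3, 0.5, -0.4]
grip_width: 0.0853
gripper_force: 0.0
```

Run:
```python
from h import *
s=get_state();a=viewer.get_image("wrist");cv2.imwrite("pics/w4.png",a)
c=np.array([.4959,.1347])
q=s["tool_rot"];print(s["position"],np.degrees(2*np.arctan2(q[1],q[0])))
print(lines(a,s,c))
i=rect(a,s,.09,c);j=rect(a,s,.129,c)
cv2.imwrite("pics/r4.png",np.hstack([i[100:650,200:600],j[100:650,200:600]]))
```

```text
[0.497633   0.13533787 0.23512412] 181.74392106189197
[(9, 'radial', np.float64(2.35), 'slope', np.float64(1.83), 'icpt mm', np.float64(0.47)), (15, 'radial', np.float64(5.13), 'slope', np.float64(2.07), 'icpt mm', np.float64(0.59))]
```

View pics/r4.png

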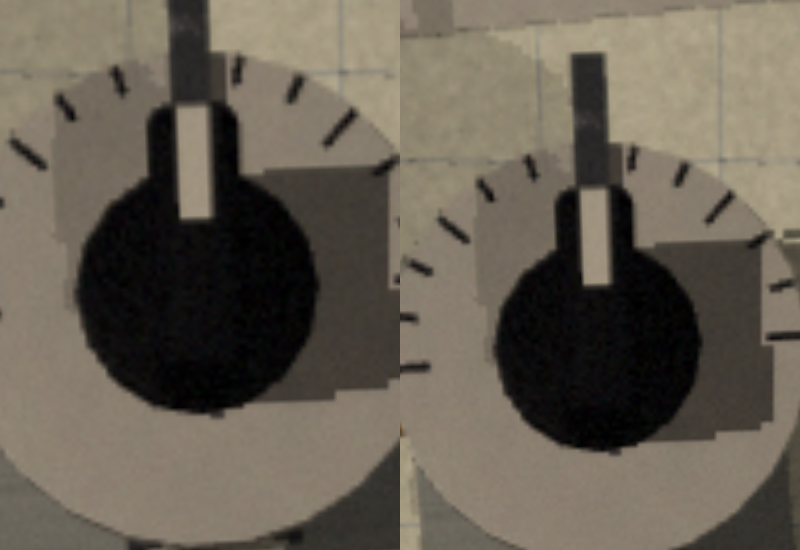

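Tab slope is 1.83° and pointer slope 2.07°, and the panels show the white line in line with the tab, so the knob is set. Now the valve.

Call:
move_arm([
  {"delta_pos": [2,-36,-3],"twist": [0,0,0],"jaw": 1},
  {"delta_pos": [2,-36,-3],"twist": [0,0,0],"jaw": 1},
  {"delta_pos": [2,-36,-3],"twist": [0,0,0],"jaw": 1},
  {"delta_pos": [2,-36,-3],"twist": [0,0,0],"jaw": 1},
  {"delta_pos": [2,-36,-3],"twist": [0,0,0],"jaw": 1},
  {"delta_pos": [2,-36,0],"twist": [0,0,0],"jaw": 1},
  {"delta_pos": [2,-36,0],"twist": [0,0,0],"jaw": 1},
  {"delta_pos": [2,-36,0],"twist": [0,0,0],"jaw": 1},
  {"delta_pos": [0,0,0],"twist": [0,0,0],"jaw": 1},
  {"delta_pos": [0,0,0],"twist": [0,0,0],"jaw": 1},
])

```text
clock: 6.63
position: [0.4875, -0.156, 0.2464]
tool_rot: [-0.012, 1.0, 0.0, -0.002]
wrist_force: [-0.5, 0.6, -0.3]
grip_width: 0.0855
gripper_force: 0.0
```

Run:
```python
from h import *
import pickle
s=get_state();a=viewer.get_image("wrist");cv2.imwrite("pics/w5.png",a);pickle.dump(s,open("w5.pkl","wb"))
print(s["position"],s["joint_positions"].round(2))
c=np.array([.4904,-.1532])
cv2.imwrite("pics/r5.png",np.hstack([cv2.resize(rect(a,s,z,c),(400,400)) for z in(.101,.145)]))
```

```text
[ 0.48748811 -0.15600196  0.24635923] [ 0.22  0.23  0.05  1.91 -0.01  1.    1.86]
```

View pics/r5.png

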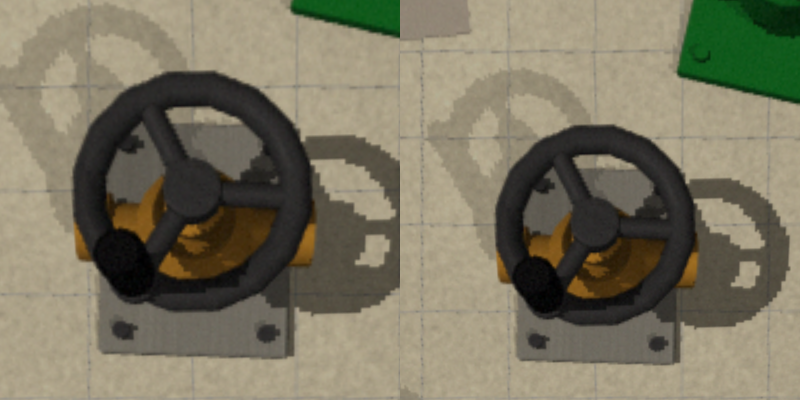

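The wheel centre is at about (192,188) in the left panel (z=.101), which gives an axis near (.4945,-.151). The handle is near (137,278), or (.463,-.131). That makes the radius 37 mm against 38 expected. I'll descend and grip.

Call:
move_arm([
  {"delta_pos": [24,25,0],"twist": [0,0,0],"jaw": 1},
  {"delta_pos": [0,0,30],"twist": [0,0,0],"jaw": 1},
  {"delta_pos": [0,0,30],"twist": [0,0,0],"jaw": 1},
  {"delta_pos": [0,0,30],"twist": [0,0,0],"jaw": 1},
  {"delta_pos": [0,0,28],"twist": [0,0,0],"jaw": 1},
  {"delta_pos": [0,0,0],"twist": [0,0,0],"jaw": 0.3},
  {"delta_pos": [0,0,0],"twist": [0,0,0],"jaw": 0.3},
  {"delta_pos": [0,0,0],"twist": [0,0,0],"jaw": 0.3},
  {"delta_pos": [0,0,0],"twist": [0,0,0],"jaw": 0.3},
  {"delta_pos": [0,0,0],"twist": [0,0,0],"jaw": 0},
  {"delta_pos": [0,0,0],"twist": [0,0,0],"jaw": 0},
  {"delta_pos": [0,0,0],"twist": [0,0,0],"jaw": 0},
], newtons=40)

```text
clock: 7.68
position: [0.4657, -0.1298, 0.1319]
tool_rot: [-0.015, 1.0, -0.0, 0.002]
wrist_force: [-0.5, -0.7, 6.9]
grip_width: 0.0149
gripper_force: 39.0
```

Call:
move_arm([
  {"delta_pos": [0,0,0],"twist": [0,0,0],"jaw": 0},
  {"delta_pos": [0,0,0],"twist": [0,0,0],"jaw": 0},
  {"delta_pos": [0,0,0],"twist": [0,0,0],"jaw": 0},
])

```text
clock: 7.93
position: [0.4657, -0.1298, 0.1319]
tool_rot: [-0.015, 1.0, -0.0, 0.002]
wrist_force: [-1.0, -0.1, 6.9]
grip_width: 0.0146
gripper_force: 39.0
```

```bash
cat >> h.py <<'E'
def rows(t0,step,n,R=38,tool=181.7):
    t=np.radians(t0+step*np.arange(n+1)-tool);p=np.round(R*np.c_[np.cos(t),np.sin(t)],1)
    # tool y is at tool-90 deg (z down)
    p[:,1]*=-1
    d=np.round(np.diff(p,axis=0),1);print(", ".join('{"delta_pos":[%g,%g,0],"twist":[0,0,0],"jaw":0}'%tuple(x) for x in d))
E
python3 -c "
from h import *
rows(146,-15,9)"
```

```text
{"delta_pos":[-6.8,7.2,0],"twist":[0,0,0],"jaw":0}, {"delta_pos":[-8.5,5.2,0],"twist":[0,0,0],"jaw":0}, {"delta_pos":[-9.5,2.9,0],"twist":[0,0,0],"jaw":0}, {"delta_pos":[-9.9,0.3,0],"twist":[0,0,0],"jaw":0}, {"delta_pos":[-9.6,-2.3,0],"twist":[0,0,0],"jaw":0}, {"delta_pos":[-8.8,-4.6,0],"twist":[0,0,0],"jaw":0}, {"delta_pos":[-7.2,-6.8,0],"twist":[0,0,0],"jaw":0}, {"delta_pos":[-5.2,-8.5,0],"twist":[0,0,0],"jaw":0}, {"delta_pos":[-2.9,-9.5,0],"twist":[0,0,0],"jaw":0}
```

Call:
move_arm([
  {"delta_pos": [-6.8,7.2,0],"twist": [0,0,0],"jaw": 0},
  {"delta_pos": [-8.5,5.2,0],"twist": [0,0,0],"jaw": 0},
  {"delta_pos": [-9.5,2.9,0],"twist": [0,0,0],"jaw": 0},
  {"delta_pos": [-9.9,0.3,0],"twist": [0,0,0],"jaw": 0},
  {"delta_pos": [0,0,0],"twist": [0,0,0],"jaw": 0},
  {"delta_pos": [0,0,0],"twist": [0,0,0],"jaw": 0},
])

```text
clock: 8.43
position: [0.5008, -0.1139, 0.1319]
tool_rot: [-0.015, 1.0, -0.001, 0.002]
wrist_force: [0.4, -2.5, 5.3]
grip_width: 0.0147
gripper_force: 39.8
```

Call:
move_arm([
  {"delta_pos": [-9.6,-2.3,0],"twist": [0,0,0],"jaw": 0},
  {"delta_pos": [-8.8,-4.6,0],"twist": [0,0,0],"jaw": 0},
  {"delta_pos": [-7.2,-6.8,0],"twist": [0,0,0],"jaw": 0},
  {"delta_pos": [-5.2,-8.5,0],"twist": [0,0,0],"jaw": 0},
  {"delta_pos": [-2.9,-9.5,0],"twist": [0,0,0],"jaw": 0},
  {"delta_pos": [0,0,0],"twist": [0,0,0],"jaw": 0},
  {"delta_pos": [0,0,0],"twist": [0,0,0],"jaw": 0},
])

```text
clock: 9.02
position: [0.5342, -0.1448, 0.132]
tool_rot: [-0.014, 1.0, -0.001, 0.001]
wrist_force: [0.0, -2.6, 7.3]
grip_width: 0.0148
gripper_force: 40.0
```

```bash
python3 -c "
from h import *
print(get_state()['torque'])
rows(11,-6,12)
rows(-61,-15,6)
rows(-151,-6,12)"
```

```text
[-0.38862339  0.27892684 -0.01173419]
{"delta_pos":[-0.4,-3.9,0],"twist":[0,0,0],"jaw":0}, {"delta_pos":[-0.1,-4,0],"twist":[0,0,0],"jaw":0}, {"delta_pos":[0.4,-3.9,0],"twist":[0,0,0],"jaw":0}, {"delta_pos":[0.8,-3.9,0],"twist":[0,0,0],"jaw":0}, {"delta_pos":[1.3,-3.8,0],"twist":[0,0,0],"jaw":0}, {"delta_pos":[1.6,-3.7,0],"twist":[0,0,0],"jaw":0}, {"delta_pos":[1.9,-3.4,0],"twist":[0,0,0],"jaw":0}, {"delta_pos":[2.3,-3.3,0],"twist":[0,0,0],"jaw":0}, {"delta_pos":[2.7,-2.9,0],"twist":[0,0,0],"jaw":0}, {"delta_pos":[2.9,-2.7,0],"twist":[0,0,0],"jaw":0}, {"delta_pos":[3.2,-2.4,0],"twist":[0,0,0],"jaw":0}, {"delta_pos":[3.5,-2,0],"twist":[0,0,0],"jaw":0}
{"delta_pos":[9.3,-3.3,0],"twist":[0,0,0],"jaw":0}, {"delta_pos":[9.9,-0.9,0],"twist":[0,0,0],"jaw":0}, {"delta_pos":[9.8,1.8,0],"twist":[0,0,0],"jaw":0}, {"delta_pos":[8.9,4.2,0],"twist":[0,0,0],"jaw":0}, {"delta_pos":[7.6,6.4,0],"twist":[0,0,0],"jaw":0}, {"delta_pos":[5.7,8.2,0],"twist":[0,0,0],"jaw":0}
{"delta_pos":[1.6,3.6,0],"twist":[0,0,0],"jaw":0}, {"delta_pos":[1.3,3.8,0],"twist":[0,0,0],"jaw":0}, {"delta_pos":[0.8,3.9,0],"twist":[0,0,0],"jaw":0}, {"delta_pos":[0.4,3.9,0],"twist":[0,0,0],"jaw":0}, {"delta_pos":[0.1,4,0],"twist":[0,0,0],"jaw":0}, {"delta_pos":[-0.4,3.9,0],"twist":[0,0,0],"jaw":0}, {"delta_pos":[-0.8,3.9,0],"twist":[0,0,0],"jaw":0}, {"delta_pos":[-1.3,3.8,0],"twist":[0,0,0],"jaw":0}, {"delta_pos":[-1.6,3.7,0],"twist":[0,0,0],"jaw":0}, {"delta_pos":[-1.9,3.4,0],"twist":[0,0,0],"jaw":0}, {"delta_pos":[-2.3,3.3,0],"twist":[0,0,0],"jaw":0}, {"delta_pos":[-2.7,2.9,0],"twist":[0,0,0],"jaw":0}
```

Call:
move_arm([
  {"delta_pos": [-0.4,-3.9,0],"twist": [0,0,0],"jaw": 0},
  {"delta_pos": [-0.1,-4,0],"twist": [0,0,0],"jaw": 0},
  {"delta_pos": [0.4,-3.9,0],"twist": [0,0,0],"jaw": 0},
  {"delta_pos": [0,0,0],"twist": [0,0,0],"jaw": 0},
])

```text
clock: 9.35
position: [0.5348, -0.1531, 0.1319]
tool_rot: [-0.016, 1.0, 0.001, 0.001]
wrist_force: [-0.9, 5.2, 9.0]
grip_width: 0.0149
gripper_force: 40.3
```

Call:
move_arm([
  {"delta_pos": [0.8,-3.9,0],"twist": [0,0,0],"jaw": 0},
  {"delta_pos": [1.3,-3.8,0],"twist": [0,0,0],"jaw": 0},
  {"delta_pos": [0,0,0],"twist": [0,0,0],"jaw": 0},
])

```text
clock: 9.6
position: [0.5347, -0.1537, 0.1319]
tool_rot: [-0.018, 1.0, 0.005, 0.002]
wrist_force: [2.7, 19.7, 9.5]
grip_width: 0.0145
gripper_force: 40.7
```

Stop met at y≈-.153 (handle near world angle -3°, as the plate's yaw suggests) with 20 N of reaction. Now I'll unload it.

Call:
move_arm([
  {"delta_pos": [-1.3,3.8,0],"twist": [0,0,0],"jaw": 0},
  {"delta_pos": [-0.8,3.9,0],"twist": [0,0,0],"jaw": 0},
  {"delta_pos": [0,0,0],"twist": [0,0,0],"jaw": 0},
])

```text
clock: 9.85
position: [0.5348, -0.1531, 0.1319]
tool_rot: [-0.016, 1.0, 0.001, 0.001]
wrist_force: [-1.4, 4.2, 8.6]
grip_width: 0.0148
gripper_force: 40.6
```

```bash
python3 -c "
from h import *
s=get_state();print(s['position'],s['wrist_force'],s['tool_rot'],s['joint_positions'].round(2))
rows(-3,15,12)
rows(-3+180,15,12)"
```

```text
[ 0.53478867 -0.15306189  0.13192827] [-1.37571791  4.24510323  8.63363197] [-1.60924234e-02  9.99869621e-01  6.57441195e-04  1.15880859e-03] [ 0.21  0.45  0.03  1.9  -0.02  0.79  1.85]
{"delta_pos":[0.5,9.9,0],"twist":[0,0,0],"jaw":0}, {"delta_pos":[3,9.4,0],"twist":[0,0,0],"jaw":0}, {"delta_pos":[5.4,8.4,0],"twist":[0,0,0],"jaw":0}, {"delta_pos":[7.4,6.6,0],"twist":[0,0,0],"jaw":0}, {"delta_pos":[8.8,4.6,0],"twist":[0,0,0],"jaw":0}, {"delta_pos":[9.7,2.1,0],"twist":[0,0,0],"jaw":0}, {"delta_pos":[9.9,-0.5,0],"twist":[0,0,0],"jaw":0}, {"delta_pos":[9.4,-3,0],"twist":[0,0,0],"jaw":0}, {"delta_pos":[8.4,-5.4,0],"twist":[0,0,0],"jaw":0}, {"delta_pos":[6.6,-7.4,0],"twist":[0,0,0],"jaw":0}, {"delta_pos":[4.6,-8.8,0],"twist":[0,0,0],"jaw":0}, {"delta_pos":[2.1,-9.7,0],"twist":[0,0,0],"jaw":0}
{"delta_pos":[-0.5,-9.9,0],"twist":[0,0,0],"jaw":0}, {"delta_pos":[-3,-9.4,0],"twist":[0,0,0],"jaw":0}, {"delta_pos":[-5.4,-8.4,0],"twist":[0,0,0],"jaw":0}, {"delta_pos":[-7.4,-6.6,0],"twist":[0,0,0],"jaw":0}, {"delta_pos":[-8.8,-4.6,0],"twist":[0,0,0],"jaw":0}, {"delta_pos":[-9.7,-2.1,0],"twist":[0,0,0],"jaw":0}, {"delta_pos":[-9.9,0.5,0],"twist":[0,0,0],"jaw":0}, {"delta_pos":[-9.4,3,0],"twist":[0,0,0],"jaw":0}, {"delta_pos":[-8.4,5.4,0],"twist":[0,0,0],"jaw":0}, {"delta_pos":[-6.6,7.4,0],"twist":[0,0,0],"jaw":0}, {"delta_pos":[-4.6,8.8,0],"twist":[0,0,0],"jaw":0}, {"delta_pos":[-2.1,9.7,0],"twist":[0,0,0],"jaw":0}
```

Call:
move_arm([
  {"delta_pos": [-0.2,2.6,0],"twist": [0,0,0],"jaw": 0},
  {"delta_pos": [0,0,0],"twist": [0,0,0],"jaw": 0},
])

```text
clock: 10.02
position: [0.5348, -0.1522, 0.1319]
tool_rot: [-0.015, 1.0, -0.0, 0.001]
wrist_force: [-0.2, 0.9, 7.6]
grip_width: 0.0147
gripper_force: 40.5
```

Call:
move_arm([
  {"delta_pos": [0.5,9.9,0],"twist": [0,0,0],"jaw": 0},
  {"delta_pos": [3,9.4,0],"twist": [0,0,0],"jaw": 0},
  {"delta_pos": [5.4,8.4,0],"twist": [0,0,0],"jaw": 0},
  {"delta_pos": [7.4,6.6,0],"twist": [0,0,0],"jaw": 0},
  {"delta_pos": [8.8,4.6,0],"twist": [0,0,0],"jaw": 0},
  {"delta_pos": [9.7,2.1,0],"twist": [0,0,0],"jaw": 0},
  {"delta_pos": [9.9,-0.5,0],"twist": [0,0,0],"jaw": 0},
  {"delta_pos": [9.4,-3,0],"twist": [0,0,0],"jaw": 0},
  {"delta_pos": [8.4,-5.4,0],"twist": [0,0,0],"jaw": 0},
  {"delta_pos": [6.6,-7.4,0],"twist": [0,0,0],"jaw": 0},
  {"delta_pos": [4.6,-8.8,0],"twist": [0,0,0],"jaw": 0},
  {"delta_pos": [2.1,-9.7,0],"twist": [0,0,0],"jaw": 0},
])

```text
clock: 11.02
position: [0.4589, -0.1475, 0.1318]
tool_rot: [-0.016, 1.0, 0.001, 0.002]
wrist_force: [1.9, 3.9, 11.5]
grip_width: 0.0147
gripper_force: 41.1
```

Call:
move_arm([
  {"delta_pos": [-0.5,-9.9,0],"twist": [0,0,0],"jaw": 0},
  {"delta_pos": [-3,-9.4,0],"twist": [0,0,0],"jaw": 0},
  {"delta_pos": [-5.4,-8.4,0],"twist": [0,0,0],"jaw": 0},
  {"delta_pos": [-7.4,-6.6,0],"twist": [0,0,0],"jaw": 0},
  {"delta_pos": [-8.8,-4.6,0],"twist": [0,0,0],"jaw": 0},
  {"delta_pos": [-9.7,-2.1,0],"twist": [0,0,0],"jaw": 0},
  {"delta_pos": [-9.9,0.5,0],"twist": [0,0,0],"jaw": 0},
  {"delta_pos": [-9.4,3,0],"twist": [0,0,0],"jaw": 0},
  {"delta_pos": [-8.4,5.4,0],"twist": [0,0,0],"jaw": 0},
  {"delta_pos": [-6.6,7.4,0],"twist": [0,0,0],"jaw": 0},
  {"delta_pos": [-4.6,8.8,0],"twist": [0,0,0],"jaw": 0},
  {"delta_pos": [-2.1,9.7,0],"twist": [0,0,0],"jaw": 0},
])

```text
clock: 12.02
position: [0.5347, -0.1545, 0.1319]
tool_rot: [-0.014, 1.0, -0.001, 0.001]
wrist_force: [-1.4, -4.1, 10.8]
grip_width: 0.0147
gripper_force: 40.9
```

Call:
move_arm([
  {"delta_pos": [0.5,9.9,0],"twist": [0,0,0],"jaw": 0},
  {"delta_pos": [3,9.4,0],"twist": [0,0,0],"jaw": 0},
  {"delta_pos": [5.4,8.4,0],"twist": [0,0,0],"jaw": 0},
  {"delta_pos": [7.4,6.6,0],"twist": [0,0,0],"jaw": 0},
  {"delta_pos": [8.8,4.6,0],"twist": [0,0,0],"jaw": 0},
  {"delta_pos": [9.7,2.1,0],"twist": [0,0,0],"jaw": 0},
  {"delta_pos": [9.9,-0.5,0],"twist": [0,0,0],"jaw": 0},
  {"delta_pos": [9.4,-3,0],"twist": [0,0,0],"jaw": 0},
  {"delta_pos": [8.4,-5.4,0],"twist": [0,0,0],"jaw": 0},
  {"delta_pos": [6.6,-7.4,0],"twist": [0,0,0],"jaw": 0},
  {"delta_pos": [4.6,-8.8,0],"twist": [0,0,0],"jaw": 0},
  {"delta_pos": [2.1,-9.7,0],"twist": [0,0,0],"jaw": 0},
])

```text
clock: 13.02
position: [0.4589, -0.1475, 0.1318]
tool_rot: [-0.016, 1.0, 0.001, 0.002]
wrist_force: [2.2, 4.3, 11.2]
grip_width: 0.0148
gripper_force: 41.1
```

Call:
move_arm([
  {"delta_pos": [-0.5,-9.9,0],"twist": [0,0,0],"jaw": 0},
  {"delta_pos": [-3,-9.4,0],"twist": [0,0,0],"jaw": 0},
  {"delta_pos": [-5.4,-8.4,0],"twist": [0,0,0],"jaw": 0},
  {"delta_pos": [-7.4,-6.6,0],"twist": [0,0,0],"jaw": 0},
  {"delta_pos": [-8.8,-4.6,0],"twist": [0,0,0],"jaw": 0},
  {"delta_pos": [-9.7,-2.1,0],"twist": [0,0,0],"jaw": 0},
  {"delta_pos": [-9.9,0.5,0],"twist": [0,0,0],"jaw": 0},
  {"delta_pos": [-9.4,3,0],"twist": [0,0,0],"jaw": 0},
  {"delta_pos": [-8.4,5.4,0],"twist": [0,0,0],"jaw": 0},
  {"delta_pos": [-6.6,7.4,0],"twist": [0,0,0],"jaw": 0},
  {"delta_pos": [-4.6,8.8,0],"twist": [0,0,0],"jaw": 0},
  {"delta_pos": [-2.1,9.7,0],"twist": [0,0,0],"jaw": 0},
])

```text
clock: 14.02
position: [0.5347, -0.1545, 0.1319]
tool_rot: [-0.014, 1.0, -0.001, 0.001]
wrist_force: [-1.9, -3.7, 10.1]
grip_width: 0.0147
gripper_force: 40.9
```

Call:
move_arm([
  {"delta_pos": [0,0,0],"twist": [0,0,0],"jaw": 0},
  {"delta_pos": [0,0,0],"twist": [0,0,0],"jaw": 0},
  {"delta_pos": [0,0,0],"twist": [0,0,0],"jaw": 0},
  {"delta_pos": [0,0,0],"twist": [0,0,0],"jaw": 0},
])

```text
clock: 14.35
position: [0.5348, -0.1518, 0.1319]
tool_rot: [-0.015, 1.0, 0.0, 0.001]
wrist_force: [0.1, 1.3, 11.4]
grip_width: 0.0145
gripper_force: 41.0
```

Run:
```python
from h import *
s=get_state();print(s["position"],s["wrist_force"],s["tool_rot"])
a=viewer.get_image("top");b=viewer.get_image("wrist")
cv2.imwrite("pics/f.png",np.hstack([cv2.resize(a[80:280,150:400],(400,320)),cv2.resize(b,(400,300))[:, :] if 0 else cv2.resize(b,(400,320))]))
```

```text
[ 0.53476286 -0.15175428  0.13189051] [ 0.14447662  1.27653566 11.3634773 ] [-1.54043678e-02  9.99880551e-01  3.68779305e-04  1.20542180e-03]
```

View pics/f.png

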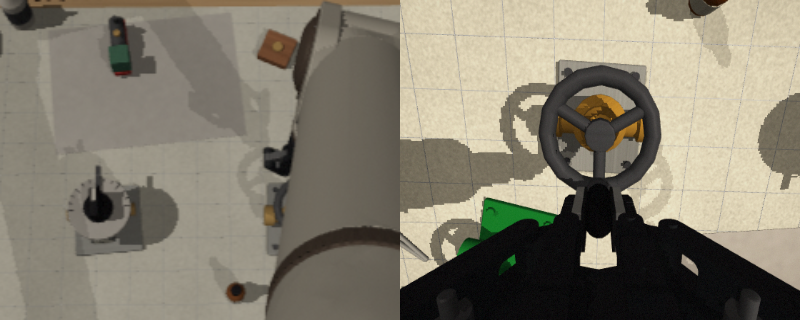

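The top crop shows the knob, loco, block and oil bottle undisturbed, and the wrist view shows the handle gripped with the wheel at its stop angle. The handle stands about 1 mm past two turns, so I'll trim it.

Call:
move_arm([
  {"delta_pos": [0,-1.4,0],"twist": [0,0,0],"jaw": 0},
  {"delta_pos": [0,0,0],"twist": [0,0,0],"jaw": 0},
  {"delta_pos": [0,0,0],"twist": [0,0,0],"jaw": 0},
  {"delta_pos": [0,0,0],"twist": [0,0,0],"jaw": 0},
])

```text
clock: 14.78
position: [0.5347, -0.1533, 0.1319]
tool_rot: [-0.015, 1.0, 0.0, 0.001]
wrist_force: [0.3, 1.9, 10.5]
grip_width: 0.0147
gripper_force: 41.0
```

```bash
python3 -c "
from plant import r
print(r.sign_off())"
```

```text
the job is handed in; nothing more can be done
None
```

The job is handed in: the knob pointer measured within about 0.3° of the tab, and the valve was closed against its stop and backed off two turns to within about 0.01 rad. The handle is still gripped at about 41 N, and the loco, oil bottle and block looked undisturbed; the run took 14.8 s.

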